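# Gauge the pin opening on an articulator

### The job

On the larger articulator, the one with an upright pin at its front, gently lower the open upper arm until it is fully closed. Then take the taper gauge by its handle and slide its blade, flat on the small incisal table, under the foot of the pin until it drags snugly against both, without forcing it or lifting the pin. Finish holding the gauge there in the gripper, not touching the articulator, with the other things on the bench left alone.

Things in the scene. Friction and masses are not known exactly. Their poses are not given: they have to be found in the camera images.
- table_top (a point): Centre of the top of the incisal table: a level steel plate 44 (x) x 46 (y) x 6 mm on a stem at the front of the articulator. Its height, about 35 to 38.5 mm over the bench, differs from start to start. -x of its axes is the articulator's front, z up; the hinge is 130 mm behind (+x). In front of and below it there is only the frame, up to 16 mm high.
- pin_foot (a point): Centre of the flat underside of the pin's foot, a steel plate 18 (x) x 24 (y) x 5.5 mm on the 8 mm pin at the front end of the upper arm. With the arm closed it is level, 43 mm over the bench, straight above the middle of the incisal table, with a parallel gap of 4.5 to 8 mm between them. Turns with the arm.
- upper_arm (a joint): Hinge of the upper arm, rad: 0 = fully closed, on its stop, the casts meeting; grows as the front end rises. Starts open by 0.4 to 0.85. The hinge is stiff: the arm stays where it is left, and about 3 to 5 N at press_spot move it down.
- press_spot (a point): Middle of a bare flat stretch on top of the upper arm's beam (30 mm wide, clear for about 15 mm either way along it), a good place to press it down: 98 mm in front of the hinge axis; closed, 116 mm over the bench. In front of it the pin stands 20 to 30 mm out of the beam, behind it is a 7 mm high black screw. Turns with the arm.
- hinge (a point): Middle of the arm's hinge axis (along y of the articulator), 105 mm over the bench at the rear of the articulator.
- gauge_grip (a point): Centre of the handle of the taper gauge, which lies flat on the bench: a grey bar 84 mm long (x) x 15 wide (y) x 16 high (z), loose, 70 g in all; this point is 8 mm over its flat underside. x points along the gauge to the tip, 102 mm from this point.
- gauge_tip (a point): Middle of the lower edge of the gauge's tip; axes as gauge_grip. The steel blade is 60 long, 14 wide, flat below and flush with the handle's underside; 2.5 mm thick at the tip, its top slopes evenly up to 11.5 mm at the handle, so it jams 13 to 37 mm past the front edge of the pin's foot, by the gap. The arm begins to lift at a push of roughly 8 to 13 N.
- tweezers: Black tweezers lying on the bench, 128 mm, loose: leave alone.
- wax_spatula: Steel wax spatula with a dark grip, 213 mm, loose: leave alone.
- polishing_tin: Round tin, 64 mm across, 28 high, loose: leave alone.
- spare_cast: Plaster arch model standing apart on the bench, 62 x 66 x 28 mm, loose: leave alone.
- mixing_cup: Rubber cup, 68 mm across, 42 high, loose: leave alone.
- gauge: The taper gauge as a whole (origin under the middle of the handle; axes as for gauge_grip).
- incisal_table: The incisal table with its stem (same point and axes as table_top).
- incisal_pin: The steel pin with its foot, fixed in the front end of the upper arm (origin on the hinge axis; use pin_foot).
- pin_articulator: The articulator as a whole, lower frame, upper arm and casts; fixed to the bench. Origin on the bench under the middle of the casts, 70 mm behind the pin and 60 mm in front of the hinge; -x is its front.

How it is judged:
On the way:
1. the upper arm is fully closed, the gauge not yet near the pin (value of joint upper_arm below 0.01 rad and contact force between gauge and incisal_pin below 0.05 N), for 0.2 s.
At the end, for the whole second after the job is handed in: Arm closed (within 0.013 rad: pin raised under 1.8 mm) and untouched by the robot; gauge held in the fingers, level within 0.08 rad, its tip past the middle of the pin's foot, blade centred on the foot within 10 mm, pressing on foot and incisal table with at least 0.7 N each (value of joint upper_arm below 0.013 rad and contact force between gauge and incisal_pin above 0.7 N and contact force between gauge and incisal_table above 0.7 N and contact force between the fingers and gauge above 2 N and contact force between each of the arm, the fingers and pin_articulator below 0.1 N and angle between gauge's own z axis and vertical below 0.08 rad and height (world z) of gauge_tip above 0.032 m and x of pin_foot in the frame of gauge_tip between -0.045 and 0 m and y of pin_foot in the frame of gauge_tip between -0.01 and 0.01 m); the arm keeps its last pose, push and grip.
It fails at once if the upper arm is slammed (velocity of joint upper_arm below -2.5 rad/s).
It fails at once if the gauge is forced against the pin (contact force between gauge and incisal_pin above 25 N).
It fails at once if a bystander is disturbed (distance of any of tweezers, wax_spatula, polishing_tin, spare_cast, mixing_cup from where it was at the start of the episode above 0.02 m).
It also fails if it takes over 61 s, if anything falls off the work surface, if the arm or the gripper's body presses on something with over 40 N, if the wrist force passes 120 N, or if a joint passes its speed limit or range.

### The arm

A 6-joint arm with a two-finger parallel gripper is mounted at the origin on a cart in front of the work surface, level with it; the furniture and walls round the work are solid. World frame = base frame: x ahead of the robot, y to its left, z up, the work surface at z = 0. Lengths are in m, angles in rad, forces in N, time in s.
With the tool pointing down it reaches from about 0.325 to 0.9 m from the base axis. Payload 6.1 kg.
Tool frame: the origin (TCP) lies midway between the tips of the shut fingers; the grasp point (between the pads) lies env.grip_point_offset behind it (env.grip_point_offset is the distance from the TCP to the grasp point, in m); z points along the fingers, y is the line along which they close (so a half turn about z gives the same grasp; the last joint's range is limited). The gripper opens to 85 mm and grips with 20 to 120 N. Pads are 22 mm wide; open, the fingers measure 114 mm over their backs; the gripper's body (76 mm by 85 mm) begins 54 mm behind the grasp point. The pads swing forward as they close: fully open they stand 13 mm farther back than shut.
Start: joints at [-1.378, 0.22, 1.526, -0, 1.395, -0.126], TCP at [0.196, -0.594, 0.231] pointing down, gripper open.
Joint ranges: [-2.98, 2.98], [-0.91, 2.08], [0.09, 2.57], [-1.24, 4.39], [0.2, 2.65], [-2.68, 2.68]. Speed limits (rad/s): [2.57, 2.57, 3.01, 3.14, 3.14, 3.14].

### API

Orientations are given as a unit quaternion [x, y, z, w].
In Python, from plant import env gives the robot as it stands.
- The arm moves only by the shell command python3 -m creep 'ROWS' [FORCE]. ROWS is a JSON object of lists of equal length, an entry for each row: "rotation": the turn, a rotation vector about the tool's x, y, z in degrees, a list of three; "slide": the shift along the tool's x, y, z in mm, a list of three; "claw": the finger opening in mm, from 0 to 85.4. A call has 1 to 10 rows; each row is the pose to reach, as a shift and turn from the pose commanded when the call began, along the tool's axes at that moment; what a row does not reach only later rows make up. A row lasts 1/8 s, in which the tool goes at most 62.5 mm and 10.7 degrees, less where a joint would pass 70% of its speed; a pose out of reach is approached as far as the arm can. A call with a gripper value outside its range is refused whole. The fingers move at their own pace and stop on an object; FORCE is the grip in N (left out, the last holds). Time passes only in rows, so rows that repeat a pose let the fingers close. It gives the time, the measured TCP pose, the force, the opening and the grip force at its end, in the units of the state.
- env.get_obs(): the state, without advancing time (a new reading comes with each control period).
- env.get_image(name): name is "scene" or "top" or "wrist"; returns (picture, depth): 420x560x3 uint8, blue, green, red; 420x560 float32, m along the optical axis (not along the pixel's ray), 0 where there is no reading.
- env.get_calibration(name): a dict with "mtx" (3x3 intrinsics, pixels), "k1" (the pictures are not rectified: a ray, as slopes to the right and down, at radius r is drawn at 1 + k1 r^2 times it, then the intrinsics apply), "pose" (4x4, takes a point from camera to world coordinates); the wrist camera has in their place "tool_from_camera" (4x4, takes a point from camera to tool coordinates, whose origin is the TCP and whose axes are the flange's). Camera axes: x right, y down, z forward; pixel columns grow to the right and rows downward; lengths in m; the calibration is good to about 2 mm. A picture is of the moment at which its call begins: read the wrist's pose just before it. get_calibration takes no time and is no camera call.
- env.finish_job(): hands the job in; it is judged then, once.
The state is a dict: "t": time; "q": joint angles; "joint_velocities": joint speeds; "joint_efforts": joint torques, N m; "tool_pos": TCP position; "tcp_rot": TCP orientation; "force": force on the tool from outside, world axes, zero at the start; "wrist_torque": the same for the moment, N m; "opening": opening from 0.0 (shut) to 1.0 (fully open); "grasp_force": force on a finger pad.
Only numpy, scipy, OpenCV 4.12 (cv2) and the standard library are available. Lean on these libraries where they do the work, as an engineer would, in place of code of your own. Each camera call takes 0.05 s, during which the arm holds its last target. There are 200 camera calls.

## Working session

There is one attempt and no reset: what is moved stays moved. The work goes in short steps, Python scripts to look and compute and a shell command to move; the robot and the scene stay as the last step left them, time stands still between calls to the robot, and variables do not carry over. Pictures are saved under pics/ and viewed, at most 10 in all, crops included, and the job is handed in when it is done.

```bash
ls; mkdir -p pics; cat > h.py <<'E'
import numpy as np, cv2
from plant import env
from scipy.spatial.transform import Rotation as R
def grab(n):
    o=env.get_obs(); im,d=env.get_image(n); c=env.get_calibration(n)
    if n=="wrist":
        T=np.eye(4);T[:3,:3]=R.from_quat(o["tcp_rot"]).as_matrix();T[:3,3]=o["tool_pos"]
        P=T@np.array(c["tool_from_camera"])
    else: P=np.array(c["pose"])
    K=np.array(c["mtx"],float);k1=c["k1"]
    H,W=d.shape
    v,u=np.mgrid[:H,:W]
    pts=np.stack([u,v],-1).reshape(-1,1,2).astype(float)
    r=cv2.undistortPoints(pts,K,np.array([k1,0,0,0.])).reshape(H,W,2)
    X=np.dstack([r[...,0]*d,r[...,1]*d,d])@P[:3,:3].T+P[:3,3]
    X[d==0]=np.nan
    return im,d,X,P
E
python3 - <<'E'
from h import *
for n in("scene","top"):
    im,d,X,P=grab(n); cv2.imwrite(f"pics/{n}0.png",im); np.save(f"/tmp/{n}.npy",X); print(n,P.round(3).tolist())
o=env.get_obs();print(o, env.grip_point_offset)
E
```

```text
pics
scene [[-0.715, -0.432, 0.549, -0.141], [-0.699, 0.441, -0.563, 0.646], [0.001, -0.786, -0.618, 0.882], [0.0, 0.0, 0.0, 1.0]]
top [[0.026, -0.988, 0.152, 0.388], [-0.999, -0.029, -0.017, -0.049], [0.021, -0.151, -0.988, 1.228], [0.0, 0.0, 0.0, 1.0]]
{'t': 0.1, 'q': array([-1.37813926e+00,  2.21125567e-01,  1.52751405e+00, -2.92183132e-05,
        1.39470326e+00, -1.26098582e-01]), 'joint_velocities': array([ 1.00939156e-03, -1.18865411e-03, -2.97539914e-03,  5.11387199e-05,
       -2.83347701e-04,  8.34134674e-04]), 'joint_efforts': array([ 8.40097855e-04, -4.98245716e+01, -3.90545583e+01, -8.97017526e-05,
        5.66072486e-03,  5.33891421e-05]), 'tool_pos': array([ 0.19574713, -0.59297387,  0.2303129 ]), 'tcp_rot': array([ 9.87325430e-01,  1.58706425e-01, -4.34907605e-05, -8.74150290e-04]), 'force': array([0.40018154, 0.37937818, 0.38135323]), 'wrist_torque': array([ 0.08395852,  0.05492249, -0.03388468]), 'grasp_force': 0.0, 'opening': 1.0017524950725598} 0.0187
```

View pics/scene0.png

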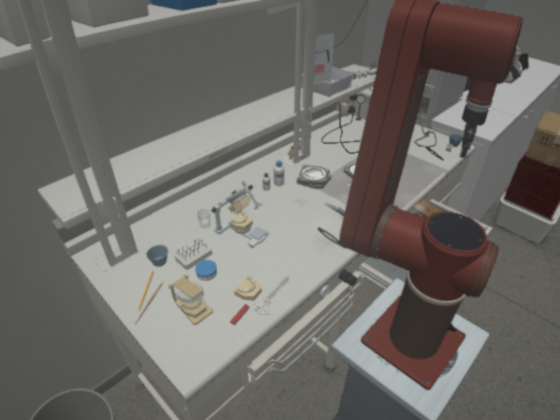

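View pics/top0.png

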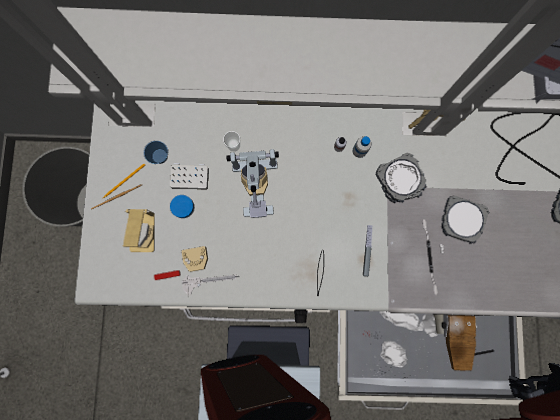

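The top view shows the pin articulator at about (257,185) with its front toward the robot, the gauge at (367,250), tweezers at (320,272) and the other small articulator at (140,228). I'll zoom in.

```bash
python3 - <<'E'
from h import *
im=cv2.imread("pics/top0.png"); X=np.load("/tmp/top.npy")
a=cv2.resize(im[135:225,215:295],None,fx=6,fy=6,interpolation=cv2.INTER_CUBIC)[:540]
b=cv2.resize(im[215:285,350:390],None,fx=7.7,fy=7.7,interpolation=cv2.INTER_CUBIC)[:539]
a=a[:539]
cv2.imwrite("pics/crop.png",np.hstack([a,b[:a.shape[0]]])) if b.shape[0]>=a.shape[0] else cv2.imwrite("pics/crop.png",np.hstack([a[:b.shape[0]],b]))
# gauge points
G=X[215:285,350:390]; m=(G[...,2]>0.006)&(G[...,2]<0.03)
p=G[m]; print(len(p))
c=p.mean(0); u,s,vt=np.linalg.svd(p[:,:2]-c[:2],full_matrices=False); d=vt[0]*np.sign(vt[0][0])
t=(p[:,:2]-c[:2])@d; print(c,d,t.min(),t.max())
for lo in np.arange(-.1,.1,.01):
    k=(t>=lo)&(t<lo+.01)
    if k.any(): print(round(lo,2),p[k].mean(0).round(4),k.sum())
A=X[135:225,215:295]
for v in range(0,90,4): print(135+v,' '.join(f"{z*1000:.0f}" for z in A[v,22:62:2,2]))
print(X[200,257],X[208,257],X[165,257])
E
```

```text
239
[ 0.45282462 -0.28445551  0.01347677] [ 0.99360674 -0.11289664] -0.06044879626296347 0.09718792438632269
-0.07 [ 0.395  -0.258   0.0069] 1
-0.06 [ 0.4    -0.2795  0.0147] 13
-0.05 [ 0.408  -0.2803  0.0153] 23
-0.04 [ 0.4179 -0.2798  0.0147] 21
-0.03 [ 0.4276 -0.2832  0.0157] 20
-0.02 [ 0.438  -0.2828  0.0153] 24
-0.01 [ 0.4481 -0.2833  0.0149] 18
-0.0 [ 0.4579 -0.283   0.0145] 24
0.01 [ 0.468  -0.2871  0.0139] 23
0.02 [ 0.4775 -0.2876  0.0142] 21
0.03 [ 0.488  -0.2874  0.01  ] 16
0.04 [ 0.498  -0.2894  0.0093] 16
0.05 [ 0.5071 -0.2906  0.0077] 11
0.06 [ 0.5171 -0.2885  0.0079] 3
0.07 [ 0.5257 -0.3043  0.0065] 4
0.09 [ 0.5518 -0.2746  0.0068] 1
135 47 -1 0 2 0 -3 -1 -1 -1 1 -3 1 3 -6 -1 0 0 -2 -0 4
139 27 59 2 2 -2 -1 2 -1 -1 1 -4 0 -2 -4 -3 4 0 1 4 -0
143 14 53 -0 -5 -0 1 1 0 -1 -2 -1 -1 0 1 -3 3 -3 1 1 -4
147 33 7 -0 -4 -2 2 1 3 -0 -2 -4 -2 6 3 1 0 nan nan 3 0
151 2 -2 -3 0 -1 -2 2 -2 108 108 108 110 111 112 110 4 -0 119 118 -5
155 nan 117 119 120 119 121 120 121 121 122 120 125 123 122 125 112 108 118 122 113
159 106 116 120 122 122 133 133 131 138 136 138 -5 -3 4 17 14 14 104 
[... 439 characters left out ...]
3 -2
187 3 -4 -3 5 52 139 203 214 215 210 199 60 52 54 53 -3 -3 2 2 4
191 1 4 1 1 -2 46 56 210 207 182 52 54 55 52 4 3 3 2 -3 2
195 -3 2 1 -1 -4 -2 -0 12 171 171 20 18 15 16 -2 3 1 -2 2 1
199 -5 -2 -2 -2 -1 -1 -1 14 11 161 16 13 11 9 -4 1 1 0 -3 2
203 2 2 -0 2 4 0 37 149 155 157 154 150 36 31 38 -2 -1 2 0 1
207 -1 6 1 0 16 16 36 155 151 39 38 42 33 34 36 15 16 11 1 0
211 -1 1 4 19 14 18 17 34 35 32 34 34 33 34 37 17 15 18 1 0
215 -2 -1 -4 -1 21 13 18 35 38 41 34 34 37 33 31 1 -3 1 0 2
219 0 -3 2 1 -2 -0 -1 1 1 2 2 4 2 -3 1 -2 0 4 -2 -5
223 -4 1 1 1 1 0 -3 -1 -2 1 -3 1 0 -1 2 -3 -2 -2 -1 2
[0.59806537 0.02564512 0.01903619] [0.57316943 0.02392437 0.03330246] [0.66374198 0.02061391 0.15515921]
```

View pics/crop.png

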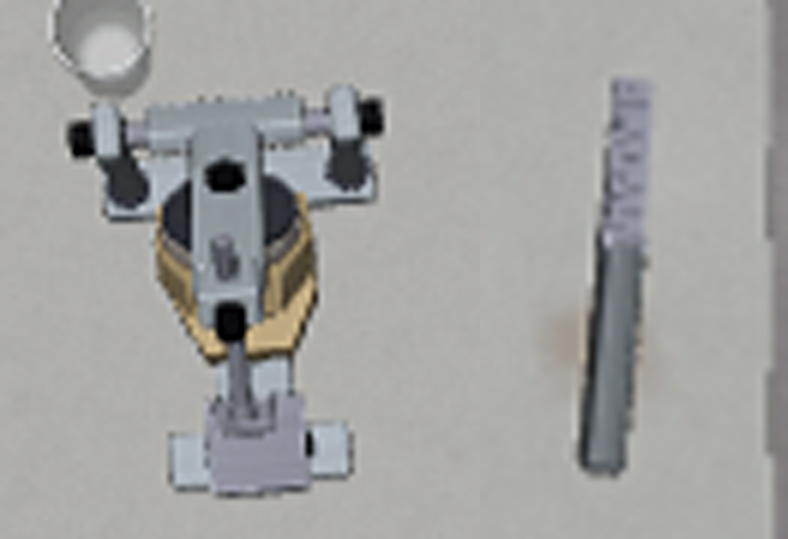

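The left crop shows the steel table at top-image (258,209), front toward the robot, with the beam tilted up and pin above. The right crop shows the gauge with its tip up (+x), bent close to +x. Now I'll fit the geometry.

```bash
python3 - <<'E'
from h import *
im=cv2.imread("pics/top0.png"); X=np.load("/tmp/top.npy")
S=np.load("/tmp/scene.npy")
A=X[135:225,215:295].reshape(-1,3); col=im[135:225,215:295].reshape(-1,3)
t=A[(A[:,2]>.028)&(A[:,2]<.045)&(A[:,0]<.60)]
print("table",len(t),t.mean(0),cv2.minAreaRect((t[:,:2]*1000).astype(np.float32)))
h=A[(A[:,0]>.69)&(A[:,2]>.085)]
print("hinge",len(h),h.min(0),h.max(0),h.mean(0))
# frame base foot z~16: front plate
f=A[(A[:,2]>.008)&(A[:,2]<.023)&(A[:,0]<.60)]; print("front frame",len(f),np.median(f,0),cv2.minAreaRect((f[:,:2]*1000).astype(np.float32)))
# beam line, crop px x 195..262 of rows
for v in range(155,196,3):
    r=X[v,243:262]; k=r[:,2]>.1
    if k.any(): print(v,(r[k]*1000).round(0)[:, :].tolist()[::2])
# shelf: lowest high points beyond x>0.6
for lo in np.arange(.6,1.1,.05):
    m=(X[...,0]>lo)&(X[...,0]<lo+.05)&(abs(X[...,1])<.25)&(X[...,2]>.24); print(round(lo,2),m.sum(), X[m][:,2].min() if m.any() else None)
E
```

```text
table 201 [0.56737304 0.02094827 0.03495287] ((571.718017578125, 22.46734619140625), (44.00852584838867, 45.8619270324707), 5.834305286407471)
hinge 335 [ 0.69000078 -0.03074326  0.09599329] [0.71912889 0.10305543 0.13140966] [0.70139842 0.03075785 0.1159669 ]
front frame 141 [0.56960171 0.02564512 0.01523911] ((574.9375, 22.375608444213867), (47.80674743652344, 84.11299133300781), 2.3773410320281982)
155 [[699.0, 60.0, 120.0], [699.0, 55.0, 119.0], [698.0, 50.0, 121.0], [699.0, 45.0, 120.0], [699.0, 39.0, 121.0], [699.0, 34.0, 121.0], [699.0, 29.0, 122.0], [699.0, 24.0, 120.0], [698.0, 18.0, 125.0], [699.0, 13.0, 123.0]]
158 [[689.0, 60.0, 124.0], [690.0, 54.0, 123.0], [688.0, 49.0, 129.0], [689.0, 44.0, 128.0], [688.0, 38.0, 131.0], [688.0, 33.0, 133.0], [688.0, 28.0, 131.0], [688.0, 23.0, 132.0], [692.0, 18.0, 120.0], [693.0, 13.0, 116.0]]
161 [[678.0, 48.0, 136.0], [678.0, 42.0, 140.0], [677.0, 37.0, 142.0], [678.0, 32.0, 140.0], [677.0, 27.0, 142.0], [677.0, 22.0, 143.0]]
164 [[667.0, 46.0, 148.0], [666.0, 41.0, 154.0], [664.0, 35.0, 161.0], [663.0, 30.0, 165.0], [666.0, 26.0, 1
[... 1372 characters left out ...]
92.0], [623.0, 10.0, 145.0]]
185 [[615.0, 50.0, 137.0], [614.0, 45.0, 144.0], [600.0, 34.0, 210.0], [601.0, 30.0, 208.0], [601.0, 25.0, 208.0], [602.0, 21.0, 202.0], [602.0, 16.0, 203.0], [615.0, 14.0, 142.0], [616.0, 10.0, 139.0]]
188 [[596.0, 37.0, 196.0], [595.0, 32.0, 202.0], [593.0, 26.0, 214.0], [593.0, 22.0, 215.0], [596.0, 18.0, 201.0], [597.0, 14.0, 195.0]]
191 [[586.0, 29.0, 210.0], [587.0, 24.0, 207.0], [592.0, 21.0, 182.0]]
194 [[586.0, 27.0, 171.0], [587.0, 22.0, 168.0]]
0.6 0 None
0.65 0 None
0.7 0 None
0.75 0 None
0.8 152 0.24000690010340087
0.85 145 0.24000263881228612
0.9 139 0.24001124077962266
0.95 151 0.24000740607790405
1.0 3064 0.24000196399825702
1.05 0 None
1.1 0 None
```

```bash
cat >> h.py <<'E'
def ori(yaw,tilt=0):  # tool down, tool x at world yaw(deg); tilt>0: tip toward robot
    return R.from_euler('z',yaw,degrees=True)*R.from_rotvec([np.pi,0,0])*R.from_euler('y',-tilt,degrees=True)
def delta(pos,yaw,tilt=0,base=None):
    if base is None:
        o=env.get_obs(); base=(np.array(o["tool_pos"]),R.from_quat(o["tcp_rot"]))
    p,q=base
    print("slide",(q.inv().apply(np.array(pos)-p)*1000).round(1).tolist(),"rot",(q.inv()*ori(yaw,tilt)).as_rotvec(degrees=True).round(1).tolist())
E
python3 - <<'E'
from h import *
X=np.load("/tmp/top.npy")
for v in range(20,135,8): print(v,X[v,257].round(3),X[v,200].round(3))
delta([.55,0.0,.30],6,0)
delta([.655,.031,.29],6,33,((.55,0.0,.30),ori(6)) and (np.array([.55,0,.30]),ori(6)))
E
```

```text
20 [1.006 0.029 0.237] [1.001 0.167 0.235]
28 [0.983 0.028 0.239] [0.98  0.166 0.236]
36 [0.964 0.027 0.237] [0.96  0.165 0.233]
44 [0.945 0.027 0.233] [0.937 0.163 0.239]
52 [0.922 0.026 0.238] [0.917 0.162 0.238]
60 [0.903 0.025 0.236] [0.896 0.161 0.238]
68 [0.882 0.024 0.237] [0.877 0.16  0.236]
76 [0.863 0.024 0.234] [0.858 0.16  0.233]
84 [0.842 0.023 0.235] [0.837 0.158 0.236]
92 [0.819 0.022 0.242] [0.816 0.157 0.236]
100 [0.803 0.022 0.232] [0.803 0.159 0.221]
108 [0.875 0.037 0.001] [ 0.871  0.204 -0.004]
116 [0.85  0.036 0.003] [0.845 0.202 0.   ]
124 [ 0.828  0.035 -0.003] [0.821 0.201 0.   ]
132 [ 0.803  0.034 -0.002] [0.796 0.199 0.002]
slide [522.3, -452.2, -68.8] rot [-0.1, -0.0, 12.3]
slide [107.7, -19.9, 10.0] rot [0.0, -33.0, 0.0]
```

```bash
python3 -m creep '{"slide":[[522,-452,-69],[522,-452,-69],[522,-452,-69],[522,-452,-69],[522,-452,-69],[522,-452,-69],[522,-452,-69],[522,-452,-69],[522,-452,-69],[522,-452,-69]],"rotation":[[0,0,12.3],[0,0,12.3],[0,0,12.3],[0,0,12.3],[0,0,12.3],[0,0,12.3],[0,0,12.3],[0,0,12.3],[0,0,12.3],[0,0,12.3]],"claw":[0,0,0,0,0,0,0,0,0,0]}' 40; python3 - <<'E'
from h import *
delta([.665,.032,.22],6,33)
delta([.655,.031,.29],6,33)
E
```

```text
t: 1.35
tool_pos: [0.5153, -0.0576, 0.2935]
tcp_rot: [0.999, 0.052, -0.0, 0.0]
force: [0.3, -1.2, -0.6]
opening: -0.0
grasp_force: 0.0
slide [158.2, -73.5, 73.4] rot [0.0, -33.0, -0.0]
slide [148.2, -73.6, 3.4] rot [0.0, -33.0, -0.0]
```

```bash
python3 -m creep '{"slide":[[50,-25,3],[100,-50,3],[148,-73,3],[148,-73,3],[148,-73,3],[148,-73,3]],"rotation":[[0,-8,0],[0,-16,0],[0,-24,0],[0,-33,0],[0,-33,0],[0,-33,0]],"claw":[0,0,0,0,0,0]}'; python3 - <<'E'
from h import *
n=np.array([np.sin(np.radians(33))*np.cos(.105),np.sin(np.radians(33))*.105,np.cos(np.radians(33))])
T=np.array([.643,.030,.177])
delta(T+.03*n,6,33); delta(T+.008*n,6,33)
im,d,X,P=grab("scene"); cv2.imwrite("pics/s1.png",cv2.resize(im[150:330,120:360],None,fx=3.3,fy=3.3,interpolation=cv2.INTER_CUBIC))
E
```

```text
t: 2.1
tool_pos: [0.6542, 0.0282, 0.2901]
tcp_rot: [0.958, 0.05, -0.283, 0.015]
force: [-0.1, -0.1, 0.6]
opening: -0.0
grasp_force: 0.0
slide [52.3, -2.9, 70.8] rot [-0.0, -0.0, -0.0]
slide [52.3, -2.9, 92.8] rot [-0.0, -0.0, -0.0]
```

View pics/s1.png

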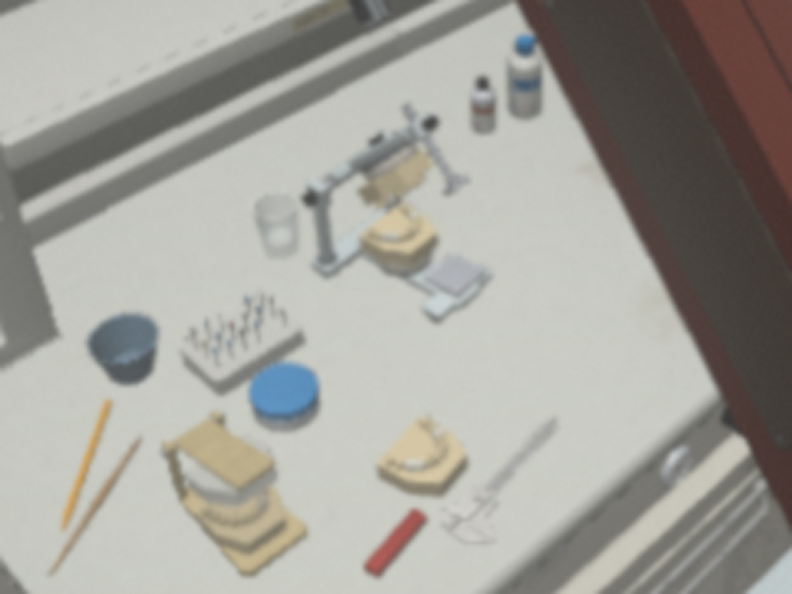

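The scene view shows the articulator open, pin leaning at (435,145), with nothing in the way. I'll descend to the press spot.

```bash
python3 -m creep '{"slide":[[50,-3,10],[52,-3,40],[52,-3,70],[52,-3,80],[52,-3,88],[52,-3,88]],"rotation":[[0,0,0],[0,0,0],[0,0,0],[0,0,0],[0,0,0],[0,0,0]],"claw":[0,0,0,0,0,0]}'; python3 - <<'E'
from h import *
H=np.array([.701,.036,.105]);a=np.array([np.cos(np.radians(6)),np.sin(np.radians(6)),0])
for th in (.76,.65,.55,.45,.35,.25,.17,.1,.05,0,-.02):
    c,s=np.cos(th),np.sin(th); f=95
    p=H-a*(f*c-11*s)/1000+np.array([0,0,(11*c+f*s)/1000]); print(th,p.round(4),end=' '); delta(p,6,33*min(max(th,0)/.76,1))
E
```

```text
t: 2.9
tool_pos: [0.6502, 0.0308, 0.1907]
tcp_rot: [0.958, 0.05, -0.282, 0.015]
force: [0.7, -0.3, -0.6]
opening: -0.001
grasp_force: 0.0
0.76 [0.6401 0.0296 0.1784] slide [-1.9, 0.1, 15.9] rot [-0.0, -0.2, -0.1]
0.65 [0.6324 0.0288 0.1712] slide [-4.5, 0.1, 26.1] rot [-0.0, 4.6, -0.1]
0.55 [0.6262 0.0281 0.164 ] slide [-5.8, 0.1, 35.5] rot [-0.0, 8.9, -0.1]
0.45 [0.6207 0.0276 0.1562] slide [-6.2, 0.1, 45.1] rot [-0.0, 13.3, -0.1]
0.35 [0.616  0.0271 0.1479] slide [-5.7, 0.1, 54.6] rot [0.0, 17.6, -0.1]
0.25 [0.6122 0.0267 0.1392] slide [-4.2, 0.1, 64.1] rot [0.0, 21.9, -0.1]
0.17 [0.6097 0.0264 0.1319] slide [-2.3, 0.1, 71.5] rot [0.0, 25.4, -0.1]
0.1 [0.6081 0.0262 0.1254] slide [-0.2, 0.1, 77.8] rot [0.0, 28.4, -0.1]
0.05 [0.6072 0.0261 0.1207] slide [1.6, 0.1, 82.3] rot [0.0, 30.6, -0.1]
0 [0.6065 0.0261 0.116 ] slide [3.6, 0.1, 86.6] rot [0.0, 32.8, -0.1]
-0.02 [0.6063 0.026  0.1141] slide [4.4, 0.1, 88.3] rot [0.0, 32.8, -0.1]
```

```bash
python3 -m creep '{"slide":[[-1,0,8],[-2,0,16],[-3,0,21],[-4.5,0,26],[-5,0,31],[-6,0,36],[-6,0,40],[-6,0,45],[-6,0,50],[-6,0,55]],"rotation":[[0,0,0],[0,0,0],[0,2.3,0],[0,4.6,0],[0,6.8,0],[0,9,0],[0,11,0],[0,13.3,0],[0,15.5,0],[0,17.6,0]],"claw":[0,0,0,0,0,0,0,0,0,0]}'; python3 - <<'E'
from h import *
H=np.array([.701,.036,.105]);a=np.array([np.cos(np.radians(6)),np.sin(np.radians(6)),0])
for th in (.35,.25,.17,.1,.05,0,-.02,-.05):
    c,s=np.cos(th),np.sin(th); f=95
    p=H-a*(f*c-11*s)/1000+np.array([0,0,(11*c+f*s)/1000]); print(th,p.round(4),end=' '); delta(p,6,33*min(max(th,0)/.76,1))
E
```

```text
t: 4.15
tool_pos: [0.6158, 0.0273, 0.1457]
tcp_rot: [0.99, 0.052, -0.132, 0.007]
force: [3.4, 0.5, 1.6]
opening: 0.001
grasp_force: 1.3
0.35 [0.616  0.0271 0.1479] slide [-0.4, 0.3, -2.1] rot [0.0, -0.0, -0.0]
0.25 [0.6122 0.0267 0.1392] slide [-1.8, 0.3, 7.3] rot [0.0, 4.3, -0.0]
0.17 [0.6097 0.0264 0.1319] slide [-2.3, 0.3, 14.9] rot [0.0, 7.8, -0.0]
0.1 [0.6081 0.0262 0.1254] slide [-2.2, 0.3, 21.6] rot [0.0, 10.8, -0.0]
0.05 [0.6072 0.0261 0.1207] slide [-1.8, 0.3, 26.4] rot [0.0, 13.0, -0.0]
0 [0.6065 0.0261 0.116 ] slide [-1.2, 0.3, 31.2] rot [0.0, 15.2, -0.0]
-0.02 [0.6063 0.026  0.1141] slide [-0.9, 0.3, 33.0] rot [0.0, 15.2, -0.0]
-0.05 [0.6061 0.026  0.1112] slide [-0.4, 0.3, 35.9] rot [0.0, 15.2, -0.0]
```

```bash
python3 -m creep '{"slide":[[-1,0,5],[-1,0,10],[-1,0,15],[-1,0,19],[-1,0,22],[-1,0,25],[-1,0,27],[-1,0,29],[-1,0,29]],"rotation":[[0,2.2,0],[0,4.3,0],[0,6.5,0],[0,8.7,0],[0,10,0],[0,12,0],[0,13,0],[0,14,0],[0,15.2,0]],"claw":[0,0,0,0,0,0,0,0,0]}'; python3 - <<'E'
from h import *
im,d,X,P=grab("top"); cv2.imwrite("pics/t1.png",im);np.save("/tmp/t1.npy",X)
E
```

```text
t: 5.28
tool_pos: [0.6066, 0.0264, 0.1178]
tcp_rot: [0.999, 0.052, -0.001, 0.0]
force: [1.9, -0.8, 2.3]
opening: 0.002
grasp_force: 1.2
```

```bash
python3 -m creep '{"slide":[[0,0,1],[0,0,2],[0,0,2.5]],"rotation":[[0,0,0],[0,0,0],[0,0,0]],"claw":[0,0,0]}';python3 -m creep '{"slide":[[0,0,1],[0,0,1.5],[0,0,1.5]],"rotation":[[0,0,0],[0,0,0],[0,0,0]],"claw":[0,0,0]}'
```

```text
t: 5.7
tool_pos: [0.6061, 0.0264, 0.116]
tcp_rot: [0.999, 0.052, -0.002, 0.0]
force: [-4.4, -0.3, 11.7]
opening: 0.0
grasp_force: 5.5
t: 6.08
tool_pos: [0.6061, 0.0264, 0.1159]
tcp_rot: [0.999, 0.052, -0.002, 0.0]
force: [-8.3, -0.2, 17.2]
opening: 0.002
grasp_force: 8.5
```

```bash
python3 -m creep '{"slide":[[0,0,-2],[0,0,-30],[0,0,-90],[-40,50,-100],[-80,100,-100],[-120,150,-100],[-160,200,-100],[-195,250,-90],[-200,290,-90],[-200,290,-90]],"rotation":[[0,0,0],[0,0,0],[0,0,0],[0,0,0],[0,0,4],[0,0,8],[0,0,12.5],[0,0,12.5],[0,0,12.5],[0,0,12.5]],"claw":[0,0,0,0,20,45,45,45,45,45]}'; python3 - <<'E'
from h import *
im,d,X,P=grab("wrist"); cv2.imwrite("pics/w1.png",im);np.save("/tmp/w1.npy",X)
m=(X[...,2]>.005)&(X[...,2]<.03)
n,l,st,c=cv2.connectedComponentsWithStats(m.astype(np.uint8))
for i in range(1,n):
    if st[i,4]>800:
        p=X[l==i]; print(i,st[i],p.mean(0).round(4),np.array(cv2.minAreaRect((p[:,:2]*1000).astype(np.float32)),dtype=object))
np.save("/tmp/l.npy",l)
im,d,X,P=grab("top");np.save("/tmp/t2.npy",X);cv2.imwrite("pics/t2.png",cv2.resize(im[125:225,190:330],None,fx=5,fy=5,interpolation=cv2.INTER_CUBIC))
E
```

```text
t: 7.32
tool_pos: [0.4365, -0.2851, 0.2035]
tcp_rot: [0.998, -0.059, -0.003, -0.0]
force: [0.3, -0.0, -0.3]
opening: 0.53
grasp_force: 0.0
1 [ 510    0   50   74 3123] [ 0.5404 -0.5145  0.0138] [(537.2079467773438, -515.8821411132812)
 (68.95394897460938, 39.384483337402344) 11.432605743408203]
36 [ 269   92   18  135 2067] [ 0.4585 -0.287   0.0125] [(458.03704833984375, -286.74822998046875)
 (15.359098434448242, 123.20589447021484) 83.75151062011719]
37 [458  92  14  97 846] [ 0.4576 -0.4601  0.007 ] [(455.84698486328125, -460.51666259765625)
 (89.60161590576172, 9.459024429321289) 5.1106276512146]
```

View pics/w1.png

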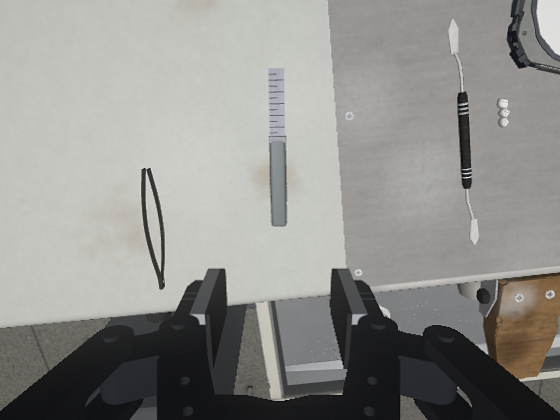

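View pics/t2.png

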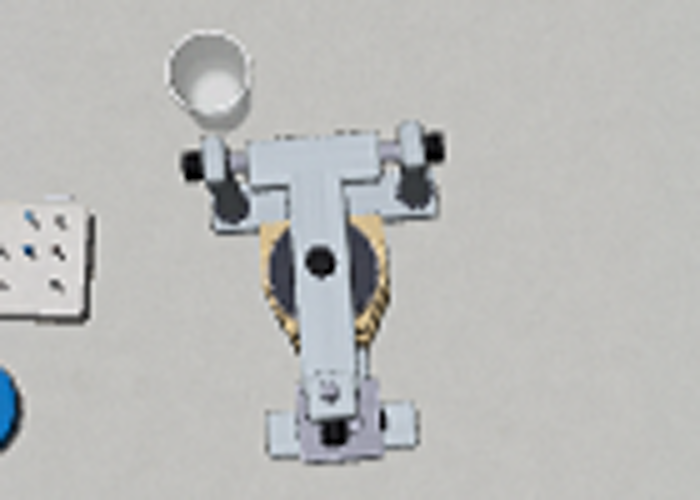

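The wrist view shows the gauge handle from (278,225) to (278,141) with the tip at (276,68), centred between the fingers; the top view shows the articulator closed, pin head near (256,203). Compute the grasp and pin axis.

```bash
python3 - <<'E'
from h import *
X=np.load("/tmp/w1.npy")
for v in (222,200,180,160,145): print(v,X[v-1:v+2,275:283].reshape(-1,3).mean(0).round(4))
for v in (135,100,75,70): print(v,X[v-1:v+2,272:280].reshape(-1,3).mean(0).round(4))
r0=np.nanmean(X[223:226,275:283].reshape(-1,3),0); r1=X[141:144,275:283].reshape(-1,3).mean(0); print(r0,r1,(r0+r1)/2, np.degrees(np.arctan2(r1[1]-r0[1],r1[0]-r0[0])))
T=np.load("/tmp/t2.npy")[125:225,215:300].reshape(-1,3)
b=T[(T[:,2]>.108)&(T[:,2]<.126)&(T[:,0]<.68)&(T[:,0]>.56)]
d=cv2.fitLine((b[:,:2]).astype(np.float32),cv2.DIST_L2,0,.01,.01).ravel(); print("beam",len(b),d,np.degrees(np.arctan(d[1]/d[0])),np.median(b[:,2]),cv2.minAreaRect((b[:,:2]*1000).astype(np.float32)))
p=T[(T[:,2]>.128)]; print("pin top",len(p),p.mean(0) if len(p) else 0,p.round(3).tolist()[:8])
t=T[(T[:,2]>.028)&(T[:,2]<.045)&(T[:,0]<.60)]
print("table",t.mean(0),cv2.minAreaRect((t[:,:2]*1000).astype(np.float32)))
delta([.436,-.2835,.03],-6.3)
E
```

```text
222 [ 0.4014 -0.2808  0.0148]
200 [ 0.4232 -0.2834  0.0148]
180 [ 0.4422 -0.2857  0.0149]
160 [ 0.4606 -0.2878  0.0149]
145 [ 0.4741 -0.2894  0.015 ]
135 [ 0.4827 -0.2877  0.0105]
100 [ 0.5126 -0.2913  0.0054]
75 [ 0.5336 -0.2938  0.0021]
70 [nan nan nan]
[ 0.39927097 -0.28059055  0.01445612] [ 0.4766897  -0.28972986  0.01489195] [ 0.43798034 -0.28516021  0.01467403] -6.732628773764401
beam 516 [0.99300325 0.11808689 0.62065977 0.02769685] 6.781704 0.11605169562344897 ((620.10986328125, 30.105409622192383), (119.79386901855469, 41.25019073486328), 0.6087378263473511)
pin top 10 [0.57157028 0.02256148 0.1351101 ] [[0.575, 0.023, 0.137], [0.575, 0.021, 0.135], [0.572, 0.026, 0.136], [0.572, 0.023, 0.139], [0.573, 0.021, 0.135], [0.57, 0.026, 0.136], [0.57, 0.023, 0.135], [0.57, 0.021, 0.135]]
table [0.56594516 0.01957181 0.03513685] ((570.7264404296875, 22.432565689086914), (42.08613967895508, 45.60991668701172), 6.867248058319092)
slide [-0.3, 1.4, 173.6] rot [-0.1, 0.3, -0.3]
```

```bash
python3 -m creep '{"slide":[[1,0,60],[1,0,120],[1,0,170],[1,0,190],[1,0,199],[1,0,199],[1,0,199],[1,0,199],[1,0,199]],"rotation":[[0,0,0],[0,0,0],[0,0,0],[0,0,0],[0,0,0],[0,0,0],[0,0,0],[0,0,0],[0,0,0]],"claw":[45,45,45,45,45,45,10,0,0]}' 60; python3 -m creep '{"slide":[[0,0,0],[0,0,0]],"rotation":[[0,0,0],[0,0,0]],"claw":[0,0]}'
```

```text
t: 8.55
tool_pos: [0.4392, -0.2838, 0.0071]
tcp_rot: [0.998, -0.057, -0.001, 0.001]
force: [-0.2, 1.6, 6.6]
opening: 0.151
grasp_force: 61.1
t: 8.8
tool_pos: [0.4392, -0.2838, 0.0071]
tcp_rot: [0.998, -0.057, -0.001, 0.001]
force: [-0.3, 1.4, 6.5]
opening: 0.15
grasp_force: 61.1
```

```bash
python3 -m creep '{"slide":[[0,0,-20],[0,0,-60],[0,0,-100],[0,60,-110],[0,110,-110],[0,110,-110]],"rotation":[[0,0,0],[0,0,0],[0,0,0],[0,0,-6],[0,0,-13],[0,0,-13]],"claw":[0,0,0,0,0,0]}'; python3 - <<'E'
from h import *
o=env.get_obs()
im,d,X,P=grab("wrist"); cv2.imwrite("pics/w2.png",im);np.save("/tmp/w2.npy",X)
q=R.from_quat(o["tcp_rot"]); Y=(q.inv().apply((X-o["tool_pos"]).reshape(-1,3))).reshape(X.shape)*1000
np.save("/tmp/y2.npy",Y)
m=(abs(Y[...,1])<9)&(Y[...,2]>-40)&(Y[...,2]<15)&(Y[...,0]>10)&(Y[...,0]<120)
p=Y[m]
for lo in range(10,120,8):
    k=(p[:,0]>=lo)&(p[:,0]<lo+8)
    if k.any(): print(lo,p[k].mean(0).round(2),p[k].min(0).round(1),p[k].max(0).round(1),k.sum())
print(o["tool_pos"],q.as_quat(),o["force"])
E
```

```text
t: 9.55
tool_pos: [0.4255, -0.3958, 0.1166]
tcp_rot: [0.998, 0.055, -0.001, 0.001]
force: [-0.2, 0.3, -1.3]
opening: 0.15
grasp_force: 60.2
10 [ 12.97   0.06 -15.9 ] [ 10.   -9.  -37.3] [18.   9.   0.1] 1337
18 [22.04 -0.14 -7.36] [18.  -7.6 -9.4] [26.   7.4 -4.2] 687
26 [30.05 -0.14 -7.44] [26.  -7.5 -9.8] [34.   7.3 -3.9] 727
34 [38.14 -0.1  -7.42] [34.  -8.1 -9.7] [42.   7.8 -4. ] 797
42 [45.51 -0.14 -3.35] [42.  -8.1 -9.5] [50.   7.8  5.8] 886
50 [53.99 -0.12 -1.35] [50.  -6.9 -3.7] [58.   6.7  0.9] 752
58 [62.01 -0.13 -0.13] [58.  -6.9 -2.3] [66.   6.7  2. ] 777
66 [70.01 -0.12  1.03] [66.  -7.2 -1.5] [74.   6.6  3.8] 766
74 [78.03 -0.28  2.27] [74.  -7.2  0. ] [82.   6.9  4.4] 844
82 [86.08 -0.32  3.43] [82.  -7.1  0.9] [89.9  6.5  5.8] 811
90 [94.02 -0.34  4.62] [90.  -7.1  2. ] [98.   6.4  6.7] 841
98 [99.59 -0.32  5.5 ] [98.  -7.   3.7] [101.2   6.4   8. ] 335
[ 0.42549309 -0.39575217  0.11656383] [ 0.99848873  0.05492696 -0.00117044  0.00138028] [-0.24054928  0.34366966 -1.33775001]
```

View pics/w2.png

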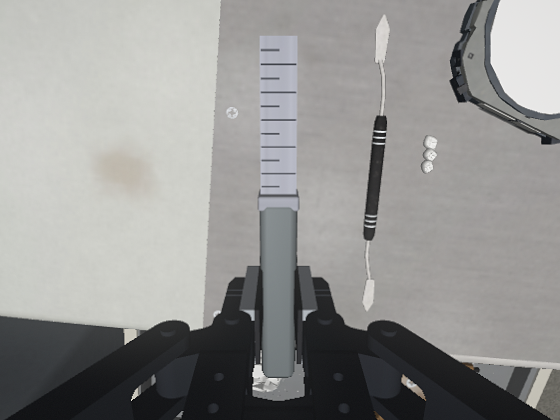

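The wrist view shows the gauge held straight and level, handle (278,300) and tip (279,37). The tip is 101 mm ahead of the TCP. (I moved sideways in the wrong direction, harmlessly.) Next: approach in front of the table.

```bash
python3 - <<'E'
from h import *
a=np.array([.9935,.114,0]);P=np.array([.5718,.0225,0])
delta(P-.150*a+[0,0,.117],6.5); delta(P-.150*a+[0,0,.0465],6.5)
E
```

```text
slide [40.9, -396.8, -1.4] rot [0.0, 0.2, -0.2]
slide [41.1, -396.8, 69.1] rot [0.0, 0.2, -0.2]
```

```bash
python3 -m creep '{"slide":[[0,-60,0],[0,-120,0],[0,-180,0],[0,-240,0],[10,-300,0],[20,-350,0],[30,-390,0],[41,-397,20],[41,-397,50],[41,-397,65]],"rotation":[[0,0,0],[0,0,0],[0,0,0],[0,0,0],[0,0,0],[0,0,0],[0,0,0],[0,0.2,0],[0,0.2,0],[0,0.2,0]],"claw":[0,0,0,0,0,0,0,0,0,0]}'; python3 -m creep '{"slide":[[0,0,0],[0,0,0]],"rotation":[[0,0,0],[0,0,0]],"claw":[0,0]}'; python3 - <<'E'
from h import *
a=np.array([.9935,.114,0]);P=np.array([.5718,.0225,0])
delta(P-.150*a+[0,0,.0465],6.5); delta(P-.113*a+[0,0,.0465],6.5)
o=env.get_obs()
im,d,X,_=grab("wrist"); cv2.imwrite("pics/w3.png",im)
q=R.from_quat(o["tcp_rot"]); Y=(q.inv().apply((X-o["tool_pos"]).reshape(-1,3))).reshape(X.shape)*1000
for name,lo,hi in(("table",.028,.044),):
    m=(X[...,2]>lo)&(X[...,2]<hi)&(Y[...,0]>105)&(Y[...,0]<150)&(abs(Y[...,1])<40)
    print(m.sum(),np.nanmedian(X[m],0),np.nanpercentile(Y[m],[2,98],axis=0))
m=(abs(Y[...,1])<6)&(Y[...,0]>60)&(Y[...,0]<101); print("blade z",np.nanmedian(X[m][:,2]), "tip x max")
np.save("/tmp/x3.npy",X);np.save("/tmp/y3.npy",Y)
E
```

```text
t: 10.85
tool_pos: [0.4199, 0.0082, 0.0488]
tcp_rot: [0.998, 0.057, -0.001, -0.0]
force: [0.3, 0.6, -1.2]
opening: 0.15
grasp_force: 60.3
t: 11.1
tool_pos: [0.4224, 0.0067, 0.0512]
tcp_rot: [0.998, 0.056, 0.001, 0.0]
force: [0.3, 0.4, -0.4]
opening: 0.15
grasp_force: 60.3
slide [0.2, 1.4, 4.7] rot [0.0, -0.1, -0.1]
slide [37.2, 1.3, 4.8] rot [0.0, -0.1, -0.1]
0 [nan nan nan] [nan nan nan]
blade z 0.04859849506571573 tip x max
  return np.nanmean(a, axis, out=out, keepdims=keepdims)
  return np.nanmean(a, axis, out=out, keepdims=keepdims)
```

View pics/w3.png

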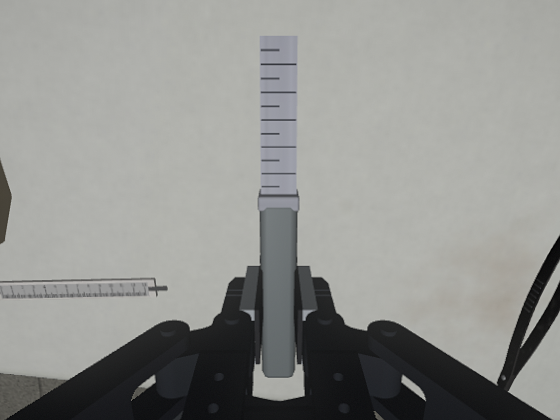

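The wrist view shows the gauge still straight; the table isn't in view. I'll advance over the table edge and then descend to touch.

```bash
python3 -m creep '{"slide":[[10,1.3,4],[20,1.3,4],[30,1.3,4],[37,1.3,4],[37,1.3,4],[37,1.3,4]],"rotation":[[0,0,0],[0,0,0],[0,0,0],[0,0,0],[0,0,0],[0,0,0]],"claw":[0,0,0,0,0,0]}'; python3 -m creep '{"slide":[[0,0,0.5],[0,0,1],[0,0,1],[0,0,1]],"rotation":[[0,0,0],[0,0,0],[0,0,0],[0,0,0]],"claw":[0,0,0,0]}'; python3 - <<'E'
from h import *
o=env.get_obs(); im,d,X,_=grab("top"); cv2.imwrite("pics/t3.png",cv2.resize(im[185:275,215:305],None,fx=6,fy=6,interpolation=cv2.INTER_CUBIC))
E
```

```text
t: 11.9
tool_pos: [0.4584, 0.0098, 0.0462]
tcp_rot: [0.998, 0.056, -0.0, -0.0]
force: [1.1, -0.1, -1.1]
opening: 0.155
grasp_force: 60.3
t: 12.4
tool_pos: [0.4587, 0.0097, 0.0454]
tcp_rot: [0.998, 0.056, -0.0, -0.0]
force: [-0.7, -0.7, -1.3]
opening: 0.153
grasp_force: 60.3
```

View pics/t3.png

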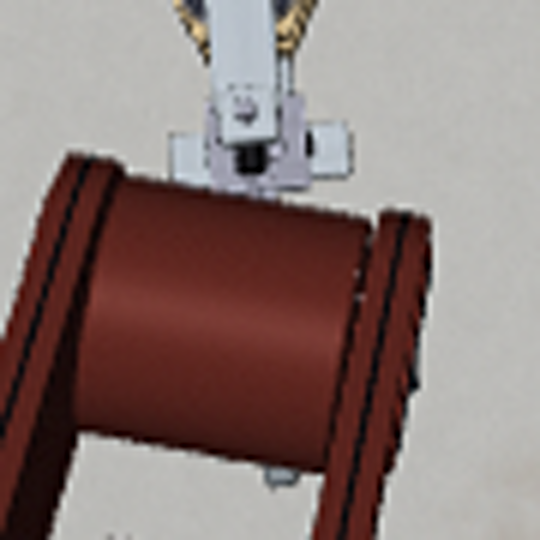

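The top view shows the blade tip just reaching the table front edge at about (262,192), roughly on the centreline. I'll lower until contact.

```bash
for i in 1; do python3 -m creep '{"slide":[[0,0,1],[0,0,1],[0,0,1]],"rotation":[[0,0,0],[0,0,0],[0,0,0]],"claw":[0,0,0]}'; python3 -m creep '{"slide":[[0,0,1],[0,0,1],[0,0,1]],"rotation":[[0,0,0],[0,0,0],[0,0,0]],"claw":[0,0,0]}' ; done | grep -E "pos|force:"
```

```text
tool_pos: [0.4587, 0.0097, 0.0444]
force: [0.2, -0.6, -0.3]
grasp_force: 60.3
tool_pos: [0.4587, 0.0097, 0.0434]
force: [0.2, -0.1, -0.8]
grasp_force: 60.3
```

```bash
(python3 -m creep '{"slide":[[0,0,0.7],[0,0,0.7],[0,0,0.7]],"rotation":[[0,0,0],[0,0,0],[0,0,0]],"claw":[0,0,0]}'; python3 -m creep '{"slide":[[0,0,0.7],[0,0,0.7],[0,0,0.7]],"rotation":[[0,0,0],[0,0,0],[0,0,0]],"claw":[0,0,0]}';  python3 -m creep '{"slide":[[0,0,0.7],[0,0,0.7],[0,0,0.7]],"rotation":[[0,0,0],[0,0,0],[0,0,0]],"claw":[0,0,0]}') | grep -E "pos|rot|force:"; python3 -c "
from h import *
print(env.get_obs()['wrist_torque'])"
```

```text
tool_pos: [0.4588, 0.0097, 0.0427]
tcp_rot: [0.998, 0.056, 0.0, -0.0]
force: [-0.2, -0.0, -0.7]
grasp_force: 60.3
tool_pos: [0.4588, 0.0097, 0.0421]
tcp_rot: [0.998, 0.056, 0.0, 0.0]
force: [0.0, -0.5, 0.2]
grasp_force: 60.3
tool_pos: [0.4588, 0.0097, 0.0414]
tcp_rot: [0.998, 0.056, 0.0, 0.0]
force: [-0.8, 0.7, 1.3]
grasp_force: 60.4
[-0.01815041 -0.01761848  0.05647534]
```

```bash
(python3 -m creep '{"slide":[[4,0,-0.4],[8,0,-0.4],[12,0,-0.4],[16,0,-0.4],[20,0,-0.4],[20,0,-0.4]],"rotation":[[0,0,0],[0,0,0],[0,0,0],[0,0,0],[0,0,0],[0,0,0]],"claw":[0,0,0,0,0,0]}';python3 -m creep '{"slide":[[3,0,0],[6,0,0],[6,0,0],[6,0,0]],"rotation":[[0,0,0],[0,0,0],[0,0,0],[0,0,0]],"claw":[0,0,0,0]}') | grep -E "pos|rot|force:"
```

```text
tool_pos: [0.4793, 0.012, 0.0419]
tcp_rot: [0.998, 0.056, 0.001, 0.0]
force: [0.4, 0.4, 0.6]
grasp_force: 60.4
tool_pos: [0.485, 0.0127, 0.0419]
tcp_rot: [0.998, 0.056, 0.0, -0.0]
force: [0.9, -0.0, 1.2]
grasp_force: 60.4
```

```bash
(python3 -m creep '{"slide":[[2,0,0],[5,0,0],[5,0,0],[5,0,0]],"rotation":[[0,0,0],[0,0,0],[0,0,0],[0,0,0]],"claw":[0,0,0,0]}';python3 -m creep '{"slide":[[1.5,0,0],[3,0,0],[3,0,0]],"rotation":[[0,0,0],[0,0,0],[0,0,0]],"claw":[0,0,0]}';python3 -m creep '{"slide":[[1,0,0],[2,0,0],[2,0,0]],"rotation":[[0,0,0],[0,0,0],[0,0,0]],"claw":[0,0,0]}') | grep -E "pos|rot|force:"
```

```text
tool_pos: [0.4899, 0.0132, 0.0418]
tcp_rot: [0.998, 0.056, 0.0, 0.0]
force: [-0.6, 0.1, 2.5]
grasp_force: 60.5
tool_pos: [0.4926, 0.0136, 0.0418]
tcp_rot: [0.998, 0.056, 0.0, -0.0]
force: [-1.2, -0.2, 2.2]
grasp_force: 60.6
tool_pos: [0.4946, 0.0138, 0.0417]
tcp_rot: [0.998, 0.056, 0.0, -0.0]
force: [-1.6, 0.7, 1.9]
grasp_force: 60.6
```

```bash
(python3 -m creep '{"slide":[[1,0,0],[1.5,0,0],[1.5,0,0]],"rotation":[[0,0,0],[0,0,0],[0,0,0]],"claw":[0,0,0]}';python3 -m creep '{"slide":[[1,0,0],[1,0,0],[1,0,0]],"rotation":[[0,0,0],[0,0,0],[0,0,0]],"claw":[0,0,0]}') | grep -E "pos|rot|force:"
```

```text
tool_pos: [0.4961, 0.014, 0.0417]
tcp_rot: [0.998, 0.056, 0.0, -0.0]
force: [-2.1, 0.5, 2.9]
grasp_force: 60.6
tool_pos: [0.4967, 0.0141, 0.0416]
tcp_rot: [0.998, 0.056, -0.0, -0.0]
force: [-3.9, -0.1, 3.8]
grasp_force: 60.8
```

```bash
(python3 -m creep '{"slide":[[1,0,0],[1,0,0],[1,0,0]],"rotation":[[0,0,0],[0,0,0],[0,0,0]],"claw":[0,0,0]}') | grep -E "pos|rot|force:"
```

```text
tool_pos: [0.4972, 0.0142, 0.0415]
tcp_rot: [0.998, 0.056, -0.001, -0.0]
force: [-6.3, -1.0, 4.3]
grasp_force: 61.0
```

```bash
python3 -m creep '{"slide":[[0,0,0],[0,0,0],[0,0,0],[0,0,0]],"rotation":[[0,0,0],[0,0,0],[0,0,0],[0,0,0]],"claw":[0,0,0,0]}'| grep -E "pos|rot|force:"; python3 - <<'E'
from h import *
im,d,X,P=grab("top")
T=X[125:225,215:300].reshape(-1,3); b=T[(T[:,2]>.105)&(T[:,2]<.13)&(T[:,0]<.68)&(T[:,0]>.58)&(abs(T[:,1]-.028)<.012)]
B=np.load("/tmp/t2.npy")[125:225,215:300].reshape(-1,3); c=B[(B[:,2]>.105)&(B[:,2]<.13)&(B[:,0]<.68)&(B[:,0]>.58)&(abs(B[:,1]-.028)<.012)]
for k in(b,c): print(len(k),np.polyfit(k[:,0]-.58,k[:,2],1))
print(env.get_obs()["force"])
E
```

```text
tool_pos: [0.4972, 0.0142, 0.0415]
tcp_rot: [0.998, 0.056, -0.001, -0.0]
force: [-6.1, -2.0, 4.6]
grasp_force: 61.0
310 [0.00288969 0.1162565 ]
338 [0.011286   0.11598028]
[-6.42009647 -2.07304753  5.5687208 ]
```

```bash
python3 -c "
from plant import env
print(env.finish_job())"
```

```text
the job is handed in; nothing more can be done
None
```

I handed the job in with the upper arm closed and the gauge gripped level and snug under the pin (push about 6 N, pin not measurably lifted); the simulator gave no verdict back.

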